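Unlatch the fuse carrier and hold it out of the fuse box

TASK

Push the fuse box's steel retainer strip off the black fuse carrier until you feel it come up against its stop. Then pinch the carrier's two opposed side catches together with the fingers, lift the carrier straight out and finish still holding it by the pinched catches, upright and still, about a hand's width (10 cm) above its seat. Leave everything else on the trolley where it is.

Things in the scene. Friction and masses are not known exactly. Their poses are not given: they have to be found in the camera images.
- fusebox: Grey fuse box, fixed to the trolley: base plate 230 (x) x 150 (y) x 10 mm. Origin: centre of its underside, on the work surface; z up; x is the way the retainer strip is pushed open, roughly away from the robot. The carrier's socket is at x = -30 mm, y = 0. Three fixed relays at x = -84 to -108 mm are 36 mm high; a row of blade fuses at y = 43 to 61 mm, x = 27 to 81 mm, is 24 mm high.
- seat (a point): Centre of the carrier's seat on the plate, 10 mm above the work surface. 32 to 44 mm to either side (y), over 34 mm of x, two metal ledges hold the catch hooks down; ledge tops are 31.5 mm above the work surface, and outside them is only the plate. At the x ends slotted guides (tops 40 mm above the work surface) guide the carrier, with 1.5 mm of play, for the first 30 mm of lift.
- strip_guide (a point): Middle of the top of the metal guide block in which the retainer strip runs: 34 (x) x 42 (y) mm, top 84.5 mm above the work surface.
- carrier: Black plastic fuse carrier, a loose block 60 (x) x 38 (y) x 62 mm high (72 mm along x at the foot), with a grey spring catch on its +y and its -y side; 0.15 to 0.35 kg. Origin: centre of its underside, at the start 10 mm above the work surface; axes as the fuse box's. Locked down unless both catches are pressed in and the strip is off its top.
- catch_left_part (a joint): Catch on the carrier's +y side, slides inward: 0 sprung out, 0.006 m fully pressed. Spring 2.7 N out to 5.4 N fully pressed. Its hook is off the ledge from about 0.004 m of press.
- catch_right_part (a joint): The same catch on the carrier's -y side.
- catch_left_pad (a point): Centre of the outer pressing face of the left catch: face normal to y, 26 mm wide along x, free from 21.5 mm (ledge top) to 56 mm above the carrier's underside; this point is 46 mm above it. The two faces are 60 mm apart when out, 48 mm when fully pressed.
- catch_right_pad (a point): The same point on the right catch.
- retainer_strip (a joint): Steel strip 24 mm wide, 4 mm thick, lying along x 3 mm over the carrier's top (underside 75 mm above the work surface), so the carrier cannot rise. Slides along the fuse box's +x, friction about 3 N, stays where left. 0: fully over the carrier; starts at 0 to 0.012 m; its firm hidden stop is at about 0.05 m. Only near the stop is its nose off the carrier; open means within 4 mm of the stop.
- retainer_tab (a point): Upper edge of the face to push (facing the fuse box's -x) of the upright steel tab near the strip's nose, middle of its width: tab 30 mm wide along y, 8 mm thick along x, standing 79 to 105 mm above the work surface. Moves with the strip.
- relay: Bystander: loose black relay, 28 x 28 x 30 mm, standing on the fuse box's plate. Origin: centre of underside.
- socket: Bystander: steel socket, ring 28 mm across, 38 mm high, standing beside the fuse box (+y side). Origin: centre of underside.
- screwdriver: Bystander: screwdriver lying beside the fuse box (-y side).
- wrench: Bystander: steel wrench lying on the left of the trolley.
- jar: Bystander: closed clear jar, 64 mm across, 85 mm high, near the left or right edge. Origin: centre of underside.
- can: Bystander: can 66 mm across, 150 mm high, near the left or right edge. Origin: centre of underside.
- cup: Bystander: white plastic cup 72 mm across, 60 mm high, on the right. Origin: centre of underside.

How it is judged:
By the outcome, as a careful person would: the job done as asked, in the order asked, and still so for the second after the job is handed in, while the arm keeps its last pose, push and grip.
It also fails if it takes over 48 s, if anything falls off the work surface, if the arm or the gripper's body presses on something with over 40 N, if the wrist force passes 120 N, or if a joint passes its speed limit or range.

ROBOT

A 6-joint arm with a two-finger parallel gripper is mounted at the origin on the work surface. World frame = base frame: x ahead of the robot, y to its left, z up, the work surface at z = 0. Lengths are in m, angles in rad, forces in N, time in s.
With the tool pointing down it reaches from about 0.275 to 0.975 m from the base axis. Payload 8.4 kg.
Tool frame: the origin (TCP) lies midway between the tips of the shut fingers; the grasp point (between the pads) lies 19 mm behind it; z points along the fingers, y is the line along which they close (so a half turn about z gives the same grasp; the last joint's range is limited). The gripper opens to 92 mm and grips with 3 to 60 N. Pads are 20 mm wide; open, the fingers measure 128 mm over their backs; the gripper's body (75 mm by 189 mm) begins 69 mm behind the grasp point.
Start: joints at [-1.336, 0.353, 1.633, -0, 1.155, -0.002], TCP at [0.147, -0.608, 0.215] pointing down, gripper open.
Joint ranges: [-2.63, 2.63], [-0.92, 2.1], [0.06, 2.66], [-1.3, 4.44], [0, 2.69], [-3.02, 3.02]. Speed limits (rad/s): [2.22, 2.22, 2.79, 3.14, 3.14, 3.14].

INTERFACE

Orientations are given as a 3x3 rotation matrix whose columns are the frame's x, y, z axes.
In Python, from cell import manip gives the robot as it stands.
- The arm moves only by the shell command python3 -m inch 'ROWS' [FORCE]. ROWS is a JSON object whose one key "commands" holds a list of rows, each an object of numbers: "x", "y", "z": the shift along the world's x, y, z in m; "rx", "ry", "rz": the turn, a rotation vector about the world's x, y, z in degrees; "hand": the finger opening in m, from 0 to 0.0919. In form: {"commands": [{"x": .., "y": .., "z": .., "rx": .., "ry": .., "rz": .., "hand": ..}, ...]}. A call has exactly 8 rows; each row is the pose to reach, as a shift and turn from the pose commanded when the call began; what a row does not reach only later rows make up. A row lasts 1/8 s, in which the tool goes at most 62.5 mm and 10.7 degrees, less where a joint would pass 70% of its speed; a pose out of reach is approached as far as the arm can. A call with a gripper value outside its range is refused whole. The fingers move at their own pace and stop on an object; FORCE is the grip in N (left out, the last holds). Time passes only in rows, so rows that repeat a pose let the fingers close, or fill a call up. It gives the time, the measured TCP pose, the force, the opening and the grip force at its end, in the units of the state.
- manip.get_state(): the state, without advancing time (a new reading comes with each control period).
- manip.snapshot(name): name is "side" or "top"; returns the picture (480x640x3 uint8, red, green, blue); there is no depth.
- manip.calibration(name): a dict with "fovy" (degrees; the focal length in pixels is half the picture's height over the tangent of half this angle, whatever the lens; pixels are square), "cx", "cy" (the principal point, pixels), "R" (3x3) and "t" (3): a world point X has camera coordinates R X + t. Camera axes: x right, y down, z forward; pixel columns grow to the right and rows downward; lengths in m; the calibration is good to about 2 mm. A picture is of the moment at which its call begins. calibration takes no time and is no camera call.
- manip.finish_job(): hands the job in; it is judged then, once.
The state is a dict: "t": time; "joint_pos": joint angles; "qd": joint speeds; "joint_efforts": joint torques, N m; "tcp_pos": TCP position; "tcp_rot": TCP orientation; "wrist_force": force on the tool from outside, world axes, zero at the start; "moment": the same for the moment, N m; "width": finger opening in m; "finger_force": force on a finger pad.
Only numpy, scipy, OpenCV 4.12 (cv2) and the standard library are available. Lean on these libraries where they do the work, as an engineer would, in place of code of your own. Each camera call takes 0.05 s, during which the arm holds its last target. There are 200 camera calls.

## Working session

There is one attempt and no reset: what is moved stays moved. The work goes in short steps, Python scripts to look and compute and a shell command to move; the robot and the scene stay as the last step left them, time stands still between calls to the robot, and variables do not carry over. Pictures are saved under pics/ and viewed, at most 10 in all, crops included, and the job is handed in when it is done.

```bash
mkdir -p pics; python3 - <<'E'
from cell import manip
import cv2, numpy as np
for n in("side","top"):
    im=manip.snapshot(n); cv2.imwrite(f"pics/{n}0.png",im[:,:,::-1]); c=manip.calibration(n)
    print(n,c)
s=manip.get_state(); print(s)
E
```

```text
side {'fovy': 55.46359203666958, 'cx': 322.7498542459429, 'cy': 240.04153526997433, 'R': array([[-0.96336699, -0.26785425,  0.01334725],
       [-0.16916314,  0.56828765, -0.80525336],
       [ 0.20810545, -0.77801237, -0.59278063]]), 't': array([0.50427589, 0.18167017, 1.08605047])}
top {'fovy': 56.64381209905674, 'cx': 313.0949619950739, 'cy': 239.69351069003213, 'R': array([[-0.09366187, -0.99560104, -0.00245318],
       [-0.9685224 ,  0.09168467, -0.23142662],
       [ 0.23063351, -0.01929989, -0.97284927]]), 't': array([0.05248205, 0.54234548, 1.11681415])}
{'t': 0.1, 'joint_pos': array([-1.33636364e+00,  3.53567654e-01,  1.63405095e+00, -2.78285300e-06,
        1.15518833e+00, -2.40280697e-03]), 'qd': array([ 3.57173775e-04, -2.60792120e-03, -3.08600857e-03,  2.46295052e-05,
        1.31074442e-03, -8.86545539e-04]), 'joint_efforts': array([ 4.17173733e-04, -5.94905019e+01, -3.34929013e+01,  6.99397945e-02,
        1.83008169e-02, -1.87235349e-05]), 'tcp_pos': array([ 0.14653799, -0.60712817,  0.21394955]), 'tcp_rot': array([[ 9.72085057e-01,  2.34628558e-01, -2.84543792e-04],
       [ 2.34628731e-01, -9.72084341e-01,  1.18047724e-03],
       [ 3.73108838e-07, -1.21428643e-03, -9.99999263e-01]]), 'wrist_force': array([-0.4158151 ,  0.76684302,  0.56424424]), 'moment': array([-0.0208929 , -0.0078182 , -0.01377773]), 'finger_force': 0.0, 'width': 0.09199447056905002}
```

View pics/side0.png

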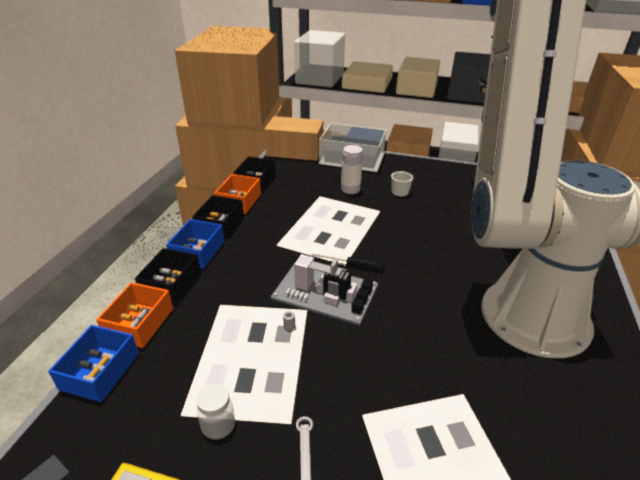

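View pics/top0.png

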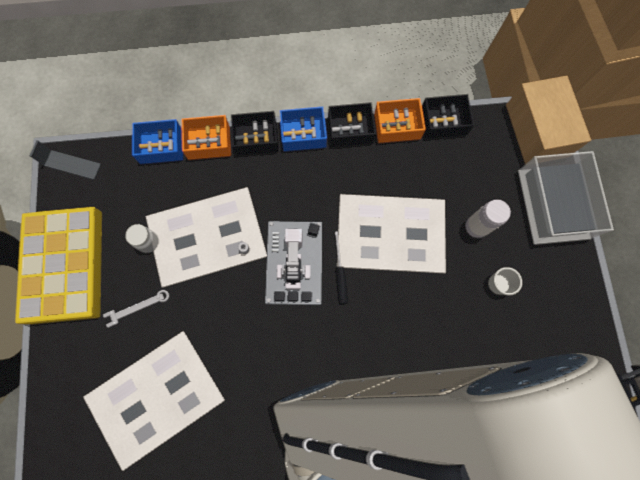

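The side view shows the fuse box near (325,290) with the can, cup, jar and wrench clear of it. The top view shows it near (293,263), with the relay at (314,229), the socket at (243,247) and the screwdriver at (341,268). I'll crop and enlarge both.

```bash
python3 - <<'E'
import cv2
t=cv2.imread("pics/top0.png")[212:312,255:355]; s=cv2.imread("pics/side0.png")[245:325,265:390]
cv2.imwrite("pics/tc.png",cv2.resize(t,None,fx=6,fy=6,interpolation=cv2.INTER_CUBIC))
cv2.imwrite("pics/sc.png",cv2.resize(s,None,fx=6,fy=6,interpolation=cv2.INTER_CUBIC))
E
```

```text
(no output)
```

View pics/tc.png

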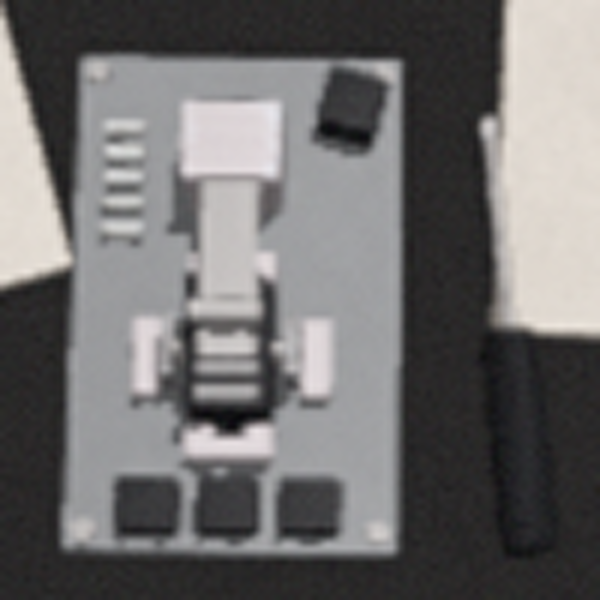

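View pics/sc.png

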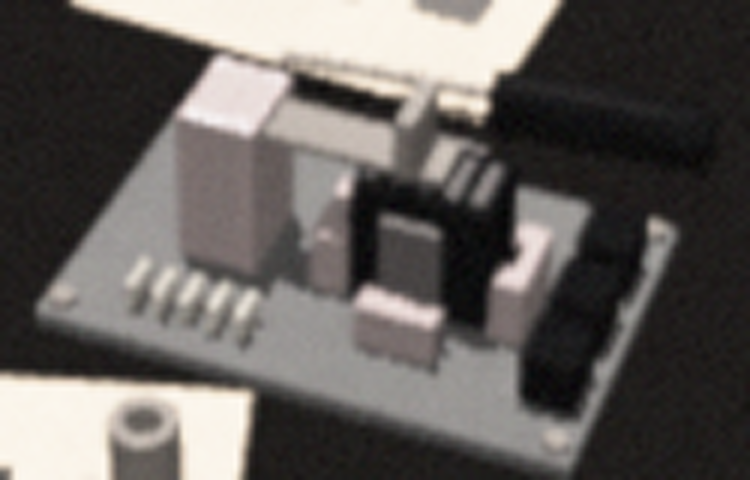

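The top crop shows the plate corners at crop (80,58), (403,60), (399,551) and (62,550). The tab is around (222,310), the catch ledges are at (147,357) and (318,360), and the guide top is centred at (231,138). In the side crop the screws are at (64,296), (555,438) and (655,230), the tab top is around (420,95), and the guide top runs from (178,122) to (292,75). Next I'll triangulate these points.

```bash
cat > h.py <<'E'
import numpy as np, cv2
from cell import manip
C={n:manip.calibration(n) for n in("side","top")}
def ray(n,p):
    c=C[n]; f=240/np.tan(np.radians(c["fovy"])/2)
    d=c["R"].T@np.array([(p[0]-c["cx"])/f,(p[1]-c["cy"])/f,1]); return -c["R"].T@c["t"],d/np.linalg.norm(d)
def plane(n,p,z):
    o,d=ray(n,p); return o+d*(z-o[2])/d[2]
def proj(n,X):
    c=C[n]; f=240/np.tan(np.radians(c["fovy"])/2); q=c["R"]@X+c["t"]; return np.array([f*q[0]/q[2]+c["cx"],f*q[1]/q[2]+c["cy"]])
def tri(ps,pt):
    (a,u),(b,v)=ray("side",ps),ray("top",pt)
    k=np.linalg.lstsq(np.c_[u,-v],b-a,rcond=None)[0]; P,Q=a+k[0]*u,b+k[1]*v
    return (P+Q)/2,np.linalg.norm(P-Q)
T=lambda x,y:((x+.5)/6-.5+255,(y+.5)/6-.5+212)
S=lambda x,y:((x+.5)/6-.5+265,(y+.5)/6-.5+245)
E
python3 - <<'E'
from h import *
np.set_printoptions(precision=4,suppress=True)
for n,s,t in [("scrA",(64,296),(98,71)),("scrD",(555,438),(83,527)),("scrC",(656,230),(380,531)),
 ("guide +x+y",(178,122),(183,100)),("guide -x+y",(262,135),(181,176)),("guide -x-y",(292,75),(280,176)),("guide+x-y",(220,58),(282,100))]:
    print(n,*tri(S(*s),T(*t)))
P=[plane("top",T(*p),.01)[:2] for p in[(80,58),(403,60),(399,551),(62,550)]]
P=np.array(P);print(P, P.mean(0))
M=np.array([[.115,.075],[.115,-.075],[-.115,-.075],[-.115,.075]])
# rigid fit
H=(M-M.mean(0)).T@(P-P.mean(0));U,_,V=np.linalg.svd(H);R=(U@V).T
print("yaw",np.degrees(np.arctan2(R[1,0],R[0,0])),"res mm",1e3*(P-P.mean(0)-(M@R.T)))
c=P.mean(0); print("seat",c+R@[-.03,0]) 
for n,m in [("tab0",(-.03,0,.105)),("pads L",(-.03,.03,.056)),("pad R",(-.03,-.03,.056)),("guide",(0.05,0,.0845))]:
    X=np.r_[c+R@m[:2],m[2]];print(n,(proj("top",X)-[255,212])*6+2.5,(proj("side",X)-[265,245])*6+2.5)
E
```

```text
scrA [0.6137 0.1131 0.0129] 0.0015708322642427183
scrD [0.4039 0.135  0.0131] 0.0006325938352143725
scrC [0.3891 0.003  0.0112] 0.002069433326933543
guide +x+y [0.5772 0.0719 0.081 ] 0.0024501888000099206
guide -x+y [0.5415 0.0752 0.0855] 0.0037263133893645417
guide -x-y [0.5398 0.0327 0.0832] 0.00011155003367033951
guide+x-y [0.5731 0.0287 0.0821] 0.0020419009509122068
[[ 0.6224  0.1213]
 [ 0.6072 -0.0288]
 [ 0.3806 -0.0046]
 [ 0.3952  0.1454]] [0.5014 0.0583]
yaw -5.945820631050149 res mm [[-1.0717  0.3228]
 [-0.7356 -0.612 ]
 [ 1.3739 -0.2883]
 [ 0.4334  0.5775]]
seat [0.4715 0.0614]
tab0 [224.6342 328.1565] [438.159  106.0274]
pads L [161.5703 346.9093] [408.1194 246.8923]
pad R [298.5674 348.2043] [459.2106 155.9424]
guide [230.7758 154.6393] [250.8611  97.6995]
```

```bash
python3 -m inch '{"commands":[{"x":0.022,"y":0.05,"z":0,"rx":0,"ry":0,"rz":-2.5,"hand":0},{"x":0.044,"y":0.1,"z":0,"rx":0,"ry":0,"rz":-5,"hand":0},{"x":0.066,"y":0.15,"z":0,"rx":0,"ry":0,"rz":-7.5,"hand":0},{"x":0.088,"y":0.2,"z":0,"rx":0,"ry":0,"rz":-10,"hand":0},{"x":0.11,"y":0.25,"z":0,"rx":0,"ry":0,"rz":-12.5,"hand":0},{"x":0.132,"y":0.3,"z":0,"rx":0,"ry":0,"rz":-15,"hand":0},{"x":0.154,"y":0.35,"z":0,"rx":0,"ry":0,"rz":-17.5,"hand":0},{"x":0.176,"y":0.4,"z":0,"rx":0,"ry":0,"rz":-19.5,"hand":0}]}' 10
python3 -m inch '{"commands":[{"x":0.016,"y":0.034,"z":0,"rx":0,"ry":0,"rz":0,"hand":0},{"x":0.032,"y":0.068,"z":0,"rx":0,"ry":0,"rz":0,"hand":0},{"x":0.048,"y":0.102,"z":0,"rx":0,"ry":0,"rz":0,"hand":0},{"x":0.064,"y":0.136,"z":0,"rx":0,"ry":0,"rz":0,"hand":0},{"x":0.08,"y":0.17,"z":0,"rx":0,"ry":0,"rz":0,"hand":0},{"x":0.096,"y":0.204,"z":0,"rx":0,"ry":0,"rz":0,"hand":0},{"x":0.112,"y":0.238,"z":0,"rx":0,"ry":0,"rz":0,"hand":0},{"x":0.127,"y":0.272,"z":0,"rx":0,"ry":0,"rz":0,"hand":0}]}'
```

```text
t: 1.1
tcp_pos: [0.3229, -0.2059, 0.2146]
tcp_rot: [[0.994, -0.105, 0.0], [-0.105, -0.994, -0.0], [0.0, 0.0, -1.0]]
wrist_force: [1.4, -0.1, 0.6]
width: 0.0136
finger_force: 0.0
t: 2.1
tcp_pos: [0.4499, 0.0657, 0.2144]
tcp_rot: [[0.995, -0.103, -0.0], [-0.103, -0.995, -0.0], [-0.0, 0.0, -1.0]]
wrist_force: [-0.1, 0.2, -0.1]
width: 0.0007
finger_force: 0.0
```

```bash
python3 -m inch '{"commands":[{"x":0,"y":-0.001,"z":-0.02,"rx":0,"ry":0,"rz":0,"hand":0},{"x":0,"y":-0.002,"z":-0.04,"rx":0,"ry":0,"rz":0,"hand":0},{"x":0,"y":-0.002,"z":-0.06,"rx":0,"ry":0,"rz":0,"hand":0},{"x":0,"y":-0.002,"z":-0.08,"rx":0,"ry":0,"rz":0,"hand":0},{"x":0,"y":-0.002,"z":-0.1,"rx":0,"ry":0,"rz":0,"hand":0},{"x":0,"y":-0.002,"z":-0.115,"rx":0,"ry":0,"rz":0,"hand":0},{"x":0,"y":-0.002,"z":-0.127,"rx":0,"ry":0,"rz":0,"hand":0},{"x":0,"y":-0.002,"z":-0.127,"rx":0,"ry":0,"rz":0,"hand":0}]}'
python3 - <<'E'
from h import *
im=manip.snapshot("side")[245:325,265:390,::-1]
cv2.imwrite("pics/s1.png",cv2.resize(im,None,fx=6,fy=6,interpolation=cv2.INTER_CUBIC))
E
```

```text
t: 3.1
tcp_pos: [0.4491, 0.0624, 0.0869]
tcp_rot: [[0.995, -0.103, -0.002], [-0.103, -0.995, -0.0], [-0.001, 0.0, -1.0]]
wrist_force: [0.4, -0.1, -0.4]
width: 0.0005
finger_force: 0.0
```

View pics/s1.png

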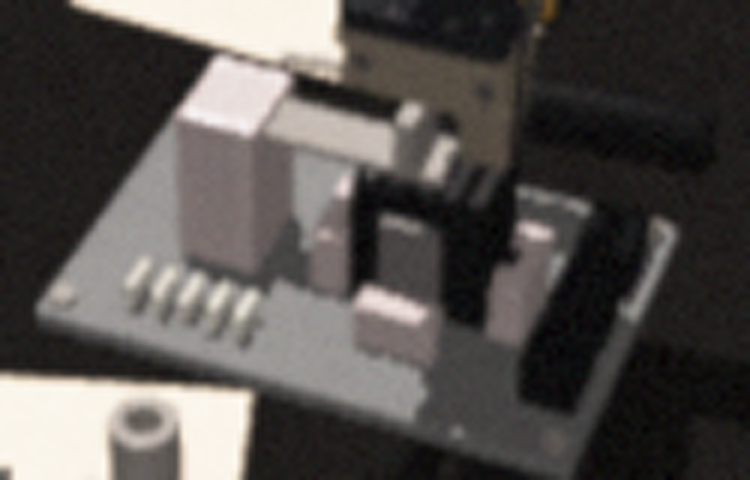

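The side crop shows the gripper above and behind the tab, which is at (412,140). The strip is still over the carrier and nothing is touching. I'll start pushing gently.

```bash
python3 -m inch '{"commands":[{"x":0.005,"y":-0.0005,"z":0,"rx":0,"ry":0,"rz":0,"hand":0},{"x":0.01,"y":-0.001,"z":0,"rx":0,"ry":0,"rz":0,"hand":0},{"x":0.015,"y":-0.0015,"z":0,"rx":0,"ry":0,"rz":0,"hand":0},{"x":0.02,"y":-0.002,"z":0,"rx":0,"ry":0,"rz":0,"hand":0},{"x":0.024,"y":-0.0025,"z":0,"rx":0,"ry":0,"rz":0,"hand":0},{"x":0.028,"y":-0.003,"z":0,"rx":0,"ry":0,"rz":0,"hand":0},{"x":0.032,"y":-0.003,"z":0,"rx":0,"ry":0,"rz":0,"hand":0},{"x":0.036,"y":-0.0035,"z":0,"rx":0,"ry":0,"rz":0,"hand":0}]}'
```

```text
t: 4.15
tcp_pos: [0.4856, 0.0587, 0.0874]
tcp_rot: [[0.995, -0.103, -0.001], [-0.103, -0.995, -0.0], [-0.001, 0.0, -1.0]]
wrist_force: [-3.3, -0.5, 0.8]
width: 0.0006
finger_force: 1.6
```

Contact is made: 3.3 N, which matches sliding friction. I'll continue toward the stop.

```bash
python3 -m inch '{"commands":[{"x":0.002,"y":0,"z":0,"rx":0,"ry":0,"rz":0,"hand":0},{"x":0.004,"y":-0.0005,"z":0,"rx":0,"ry":0,"rz":0,"hand":0},{"x":0.006,"y":-0.0005,"z":0,"rx":0,"ry":0,"rz":0,"hand":0},{"x":0.008,"y":-0.001,"z":0,"rx":0,"ry":0,"rz":0,"hand":0},{"x":0.01,"y":-0.001,"z":0,"rx":0,"ry":0,"rz":0,"hand":0},{"x":0.012,"y":-0.001,"z":0,"rx":0,"ry":0,"rz":0,"hand":0},{"x":0.014,"y":-0.0015,"z":0,"rx":0,"ry":0,"rz":0,"hand":0},{"x":0.016,"y":-0.0015,"z":0,"rx":0,"ry":0,"rz":0,"hand":0}]}'
```

```text
t: 5.15
tcp_pos: [0.5017, 0.0574, 0.0875]
tcp_rot: [[0.995, -0.103, -0.0], [-0.103, -0.995, -0.0], [-0.0, 0.0, -1.0]]
wrist_force: [-2.7, -2.2, -1.7]
width: 0.0007
finger_force: 1.6
```

```bash
python3 -m inch '{"commands":[{"x":0.001,"y":0,"z":0,"rx":0,"ry":0,"rz":0,"hand":0},{"x":0.002,"y":0,"z":0,"rx":0,"ry":0,"rz":0,"hand":0},{"x":0.003,"y":-0.0005,"z":0,"rx":0,"ry":0,"rz":0,"hand":0},{"x":0.004,"y":-0.0005,"z":0,"rx":0,"ry":0,"rz":0,"hand":0},{"x":0.005,"y":-0.0005,"z":0,"rx":0,"ry":0,"rz":0,"hand":0},{"x":0.006,"y":-0.0005,"z":0,"rx":0,"ry":0,"rz":0,"hand":0},{"x":0.007,"y":-0.0005,"z":0,"rx":0,"ry":0,"rz":0,"hand":0},{"x":0.007,"y":-0.0005,"z":0,"rx":0,"ry":0,"rz":0,"hand":0}]}'
```

```text
t: 6.15
tcp_pos: [0.5088, 0.0568, 0.0876]
tcp_rot: [[0.995, -0.103, 0.0], [-0.103, -0.995, -0.0], [0.0, 0.0, -1.0]]
wrist_force: [-2.3, -1.3, -1.3]
width: 0.0005
finger_force: 1.2
```

```bash
python3 -m inch '{"commands":[{"x":0.001,"y":0,"z":0,"rx":0,"ry":0,"rz":0,"hand":0},{"x":0.002,"y":0,"z":0,"rx":0,"ry":0,"rz":0,"hand":0},{"x":0.003,"y":-0.0005,"z":0,"rx":0,"ry":0,"rz":0,"hand":0},{"x":0.004,"y":-0.0005,"z":0,"rx":0,"ry":0,"rz":0,"hand":0},{"x":0.005,"y":-0.0005,"z":0,"rx":0,"ry":0,"rz":0,"hand":0},{"x":0.005,"y":-0.0005,"z":0,"rx":0,"ry":0,"rz":0,"hand":0},{"x":0.005,"y":-0.0005,"z":0,"rx":0,"ry":0,"rz":0,"hand":0},{"x":0.005,"y":-0.0005,"z":0,"rx":0,"ry":0,"rz":0,"hand":0}]}'
```

```text
t: 7.15
tcp_pos: [0.5094, 0.0567, 0.0874]
tcp_rot: [[0.995, -0.104, -0.008], [-0.104, -0.995, 0.0], [-0.008, 0.001, -1.0]]
wrist_force: [-18.1, 1.6, 14.8]
width: 0.0001
finger_force: 9.1
```

The stop is felt: 18 N with motion halted at x=0.509. I'll back off, rise and open the fingers.

```bash
python3 -m inch '{"commands":[{"x":-0.008,"y":0.001,"z":0,"rx":0,"ry":0,"rz":0,"hand":0},{"x":-0.016,"y":0.002,"z":0.003,"rx":0,"ry":0,"rz":0,"hand":0},{"x":-0.024,"y":0.003,"z":0.018,"rx":0,"ry":0,"rz":0,"hand":0},{"x":-0.032,"y":0.004,"z":0.035,"rx":0,"ry":0,"rz":0,"hand":0.04},{"x":-0.038,"y":0.0045,"z":0.05,"rx":0,"ry":0,"rz":0,"hand":0.09},{"x":-0.0425,"y":0.0045,"z":0.053,"rx":0,"ry":0,"rz":0,"hand":0.09},{"x":-0.0425,"y":0.0045,"z":0.053,"rx":0,"ry":0,"rz":0,"hand":0.09},{"x":-0.0425,"y":0.0045,"z":0.053,"rx":0,"ry":0,"rz":0,"hand":0.09}]}'
python3 - <<'E'
from h import *
im=manip.snapshot("side")[245:325,265:390,::-1]
cv2.imwrite("pics/s2.png",cv2.resize(im,None,fx=6,fy=6,interpolation=cv2.INTER_CUBIC))
E
```

```text
t: 8.15
tcp_pos: [0.471, 0.0609, 0.1402]
tcp_rot: [[0.995, -0.103, -0.0], [-0.103, -0.995, -0.0], [-0.0, 0.0, -1.0]]
wrist_force: [-0.1, 0.3, 0.2]
width: 0.0486
finger_force: 0.0
```

View pics/s2.png

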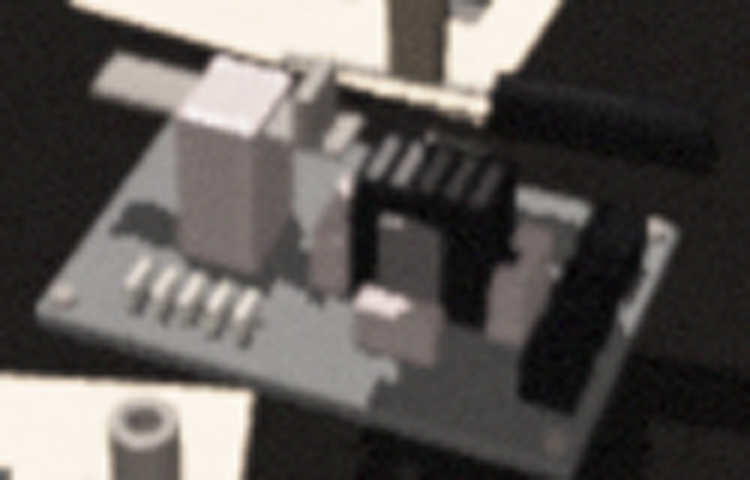

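The side crop shows the strip clear of the carrier, with its nose near (345,130). The finger at (418,85) lines up with the catch face at (410,250). Now I'll descend with the fingers open.

```bash
python3 -m inch '{"commands":[{"x":0,"y":0,"z":0,"rx":0,"ry":0,"rz":0,"hand":0.09},{"x":0,"y":0,"z":0,"rx":0,"ry":0,"rz":0,"hand":0.09},{"x":0,"y":0,"z":-0.02,"rx":0,"ry":0,"rz":0,"hand":0.09},{"x":0,"y":0,"z":-0.04,"rx":0,"ry":0,"rz":0,"hand":0.09},{"x":0,"y":0,"z":-0.06,"rx":0,"ry":0,"rz":0,"hand":0.09},{"x":0,"y":0,"z":-0.08,"rx":0,"ry":0,"rz":0,"hand":0.09},{"x":0,"y":0,"z":-0.095,"rx":0,"ry":0,"rz":0,"hand":0.09},{"x":0,"y":0,"z":-0.102,"rx":0,"ry":0,"rz":0,"hand":0.09}]}'
python3 -m inch '{"commands":[{"x":0,"y":0,"z":0,"rx":0,"ry":0,"rz":0,"hand":0.066},{"x":0,"y":0,"z":0,"rx":0,"ry":0,"rz":0,"hand":0.066},{"x":0,"y":0,"z":0,"rx":0,"ry":0,"rz":0,"hand":0.062},{"x":0,"y":0,"z":0,"rx":0,"ry":0,"rz":0,"hand":0.06},{"x":0,"y":0,"z":0,"rx":0,"ry":0,"rz":0,"hand":0.058},{"x":0,"y":0,"z":0,"rx":0,"ry":0,"rz":0,"hand":0.057},{"x":0,"y":0,"z":0,"rx":0,"ry":0,"rz":0,"hand":0.056},{"x":0,"y":0,"z":0,"rx":0,"ry":0,"rz":0,"hand":0.056}]}' 15
```

```text
t: 9.2
tcp_pos: [0.4708, 0.0609, 0.0378]
tcp_rot: [[0.995, -0.103, -0.001], [-0.103, -0.995, -0.0], [-0.001, 0.0, -1.0]]
wrist_force: [0.2, -0.6, 0.2]
width: 0.0899
finger_force: 0.0
t: 10.2
tcp_pos: [0.4716, 0.0609, 0.0389]
tcp_rot: [[0.995, -0.103, 0.001], [-0.103, -0.995, 0.0], [0.001, -0.0, -1.0]]
wrist_force: [-0.6, -0.4, 6.1]
width: 0.0559
finger_force: 3.6
```

```bash
python3 -m inch '{"commands":[{"x":0,"y":0,"z":0.001,"rx":0,"ry":0,"rz":0,"hand":0.057},{"x":0,"y":0,"z":0.002,"rx":0,"ry":0,"rz":0,"hand":0.06},{"x":0,"y":0,"z":0.002,"rx":0,"ry":0,"rz":0,"hand":0.064},{"x":0,"y":0,"z":0.002,"rx":0,"ry":0,"rz":0,"hand":0.064},{"x":0,"y":0,"z":0.002,"rx":0,"ry":0,"rz":0,"hand":0.062},{"x":0,"y":0,"z":0.002,"rx":0,"ry":0,"rz":0,"hand":0.06},{"x":0,"y":0,"z":0.002,"rx":0,"ry":0,"rz":0,"hand":0.057},{"x":0,"y":0,"z":0.002,"rx":0,"ry":0,"rz":0,"hand":0.056}]}' 15
python3 - <<'E'
from h import *
im=manip.snapshot("side")[245:325,265:390,::-1]
cv2.imwrite("pics/s3.png",cv2.resize(im,None,fx=6,fy=6,interpolation=cv2.INTER_CUBIC))
s=manip.get_state();print(s["wrist_force"],s["moment"],s["width"],s["finger_force"],s["tcp_pos"])
E
```

```text
t: 11.2
tcp_pos: [0.4712, 0.0609, 0.0406]
tcp_rot: [[0.995, -0.103, 0.0], [-0.103, -0.995, -0.0], [0.0, 0.0, -1.0]]
wrist_force: [-0.3, 0.4, 2.2]
width: 0.0563
finger_force: 3.5
[-1.11246918  0.06875808  1.98922826] [ 0.04137267  0.10065076 -0.0102222 ] 0.05559161584091426 3.5528187453746796 [0.47115837 0.06093536 0.04063947]
```

View pics/s3.png

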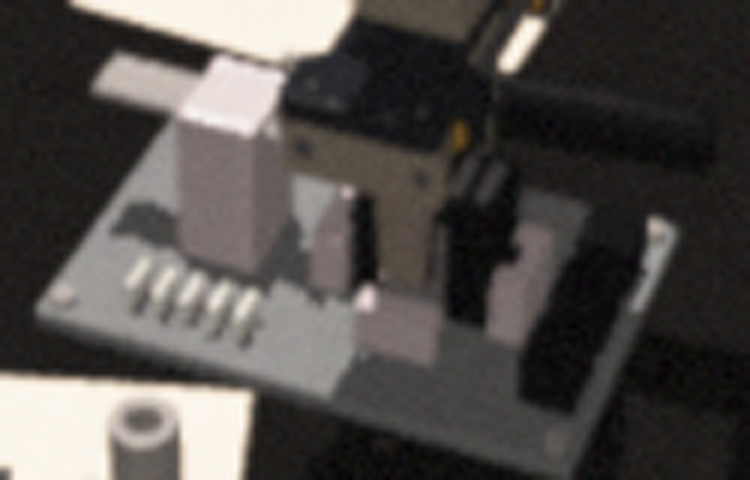

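The side crop shows the finger on the catch at (405,250), just above its ledge at (400,300). Forces are light and balanced. Next is the full squeeze.

```bash
python3 -m inch '{"commands":[{"x":0,"y":0,"z":0,"rx":0,"ry":0,"rz":0,"hand":0.054},{"x":0,"y":0,"z":0,"rx":0,"ry":0,"rz":0,"hand":0.052},{"x":0,"y":0,"z":0,"rx":0,"ry":0,"rz":0,"hand":0.05},{"x":0,"y":0,"z":0,"rx":0,"ry":0,"rz":0,"hand":0.048},{"x":0,"y":0,"z":0,"rx":0,"ry":0,"rz":0,"hand":0.046},{"x":0,"y":0,"z":0,"rx":0,"ry":0,"rz":0,"hand":0.042},{"x":0,"y":0,"z":0,"rx":0,"ry":0,"rz":0,"hand":0.04},{"x":0,"y":0,"z":0,"rx":0,"ry":0,"rz":0,"hand":0.04}]}' 25
```

```text
t: 12.25
tcp_pos: [0.4712, 0.061, 0.041]
tcp_rot: [[0.995, -0.103, 0.0], [-0.103, -0.995, 0.0], [0.0, -0.0, -1.0]]
wrist_force: [-2.3, 0.4, 8.7]
width: 0.0466
finger_force: 25.1
```

```bash
python3 -m inch '{"commands":[{"x":0,"y":0,"z":0.002,"rx":0,"ry":0,"rz":0,"hand":0.04},{"x":0,"y":0,"z":0.004,"rx":0,"ry":0,"rz":0,"hand":0.04},{"x":0,"y":0,"z":0.006,"rx":0,"ry":0,"rz":0,"hand":0.04},{"x":0,"y":0,"z":0.008,"rx":0,"ry":0,"rz":0,"hand":0.04},{"x":0,"y":0,"z":0.01,"rx":0,"ry":0,"rz":0,"hand":0.04},{"x":0,"y":0,"z":0.012,"rx":0,"ry":0,"rz":0,"hand":0.04},{"x":0,"y":0,"z":0.014,"rx":0,"ry":0,"rz":0,"hand":0.04},{"x":0,"y":0,"z":0.016,"rx":0,"ry":0,"rz":0,"hand":0.04}]}'
```

```text
t: 13.25
tcp_pos: [0.4711, 0.0609, 0.0567]
tcp_rot: [[0.995, -0.103, 0.0], [-0.103, -0.995, 0.0], [0.0, -0.0, -1.0]]
wrist_force: [-0.2, 2.2, -3.2]
width: 0.0458
finger_force: 25.0
```

```bash
python3 -m inch '{"commands":[{"x":0,"y":0,"z":0.004,"rx":0,"ry":0,"rz":0,"hand":0.04},{"x":0,"y":0,"z":0.009,"rx":0,"ry":0,"rz":0,"hand":0.04},{"x":0,"y":0,"z":0.014,"rx":0,"ry":0,"rz":0,"hand":0.04},{"x":0,"y":0,"z":0.02,"rx":0,"ry":0,"rz":0,"hand":0.04},{"x":0,"y":0,"z":0.026,"rx":0,"ry":0,"rz":0,"hand":0.04},{"x":0,"y":0,"z":0.032,"rx":0,"ry":0,"rz":0,"hand":0.04},{"x":0,"y":0,"z":0.038,"rx":0,"ry":0,"rz":0,"hand":0.04},{"x":0,"y":0,"z":0.044,"rx":0,"ry":0,"rz":0,"hand":0.04}]}'
python3 -m inch '{"commands":[{"x":0,"y":0,"z":0.006,"rx":0,"ry":0,"rz":0,"hand":0.04},{"x":0,"y":0,"z":0.013,"rx":0,"ry":0,"rz":0,"hand":0.04},{"x":0,"y":0,"z":0.02,"rx":0,"ry":0,"rz":0,"hand":0.04},{"x":0,"y":0,"z":0.027,"rx":0,"ry":0,"rz":0,"hand":0.04},{"x":0,"y":0,"z":0.033,"rx":0,"ry":0,"rz":0,"hand":0.04},{"x":0,"y":0,"z":0.037,"rx":0,"ry":0,"rz":0,"hand":0.04},{"x":0,"y":0,"z":0.04,"rx":0,"ry":0,"rz":0,"hand":0.04},{"x":0,"y":0,"z":0.04,"rx":0,"ry":0,"rz":0,"hand":0.04}]}'
python3 - <<'E'
from h import *
im=manip.snapshot("side")[195:325,265:390,::-1]
cv2.imwrite("pics/s4.png",cv2.resize(im,None,fx=4.5,fy=4.5,interpolation=cv2.INTER_CUBIC))
E
```

```text
t: 14.25
tcp_pos: [0.4711, 0.0609, 0.101]
tcp_rot: [[0.995, -0.103, 0.0], [-0.103, -0.995, -0.0], [0.0, -0.0, -1.0]]
wrist_force: [-0.9, 0.6, -2.4]
width: 0.046
finger_force: 25.0
t: 15.25
tcp_pos: [0.4712, 0.0609, 0.1407]
tcp_rot: [[0.995, -0.103, 0.0], [-0.103, -0.995, 0.0], [0.0, -0.0, -1.0]]
wrist_force: [1.3, -0.7, -1.3]
width: 0.0462
finger_force: 25.0
```

View pics/s4.png

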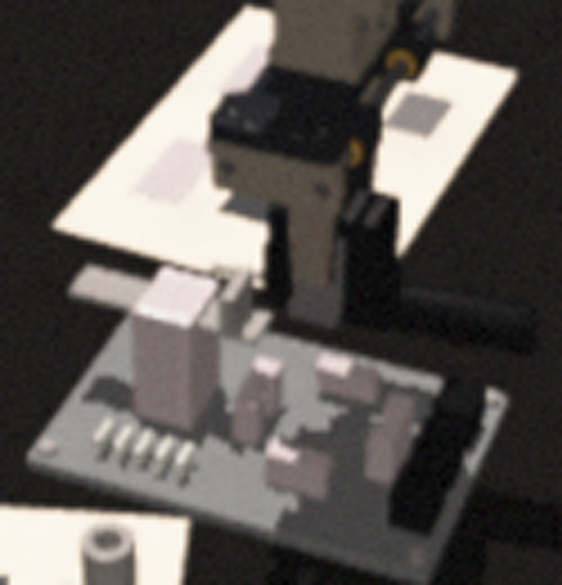

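The side crop shows the carrier out of its empty seat and upright between the fingers at (330,265). The strip is open with its tab at (235,295), and the socket and screwdriver haven't moved. I'll let it settle and hand it in.

```bash
python3 -m inch '{"commands":[{"x":0,"y":0,"z":0,"hand":0.04,"rx":0,"ry":0,"rz":0},{"x":0,"y":0,"z":0,"hand":0.04,"rx":0,"ry":0,"rz":0},{"x":0,"y":0,"z":0,"hand":0.04,"rx":0,"ry":0,"rz":0},{"x":0,"y":0,"z":0,"hand":0.04,"rx":0,"ry":0,"rz":0},{"x":0,"y":0,"z":0,"hand":0.04,"rx":0,"ry":0,"rz":0},{"x":0,"y":0,"z":0,"hand":0.04,"rx":0,"ry":0,"rz":0},{"x":0,"y":0,"z":0,"hand":0.04,"rx":0,"ry":0,"rz":0},{"x":0,"y":0,"z":0,"hand":0.04,"rx":0,"ry":0,"rz":0}]}'
python3 -c "
from cell import manip
print(manip.finish_job())"
```

```text
t: 16.3
tcp_pos: [0.4711, 0.0609, 0.1406]
tcp_rot: [[0.995, -0.103, -0.0], [-0.103, -0.995, 0.0], [-0.0, -0.0, -1.0]]
wrist_force: [-0.1, 0.0, -2.5]
width: 0.046
finger_force: 25.0
the job is handed in; nothing more can be done
None
```

I pushed the retainer strip to its stop (felt at about 18 N), pinched both catches, lifted the carrier straight out and handed the job in at 16.3 s, holding it upright and still about 10 cm above its seat; the hand-in returned no verdict.

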